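# Clear the mallet and hold the drill's speed lever at the third click

### The job

Lift the wooden mallet out of the speed lever's path on the drill stand and lay it gently down with its head on the cork mat, before the lever is moved. Then swing the spring-return lever by its knob past the first two clicks (white, yellow) to the third (red mark), and finish while still holding it there against its spring. Leave the bit case, tri-square and saucer where they are.

Things in the scene. Friction and masses are not known exactly. Their poses are not given: they have to be found in the camera images.
- stand: Fixed plywood board, x -150 to 270, y -150 to 150 mm, 18 mm thick, with a battery drill clamped on its side. Origin: on the bench under the lever's vertical pivot. Drill up to 98 mm above the bench, all at x > 20 mm (battery x 20 to 70, y 30 to 130). Dots 131 mm from the pivot mark the lever's path: small dark (rest), white (1st click), yellow (2nd), red (3rd).
- lever (a joint): Lever angle about the pivot, rad, counter-clockwise from above; 0 = rest. In the stand's frame it points along (cos a, sin a), a = 2.592 + value, so it swings towards -y. Clicks at 0.30, 0.60, 0.90; stop 1.00. No click holds it: let go, it springs back to 0. Push at the knob: 1 to 5 N up to the second click, 4 to 9 N around the third, dipping just before each click and rising just past it.
- knob (a point): Centre of the knob's grip: upright black cylinder with red cap on the lever's end, 20 mm diameter, 55 to 103 mm above the bench, 100 mm from the pivot. This point is 80 mm above the bench and moves with the lever. Below the knob is the lever's aluminium arm, 16 mm wide, 45 to 55 mm above the bench.
- mark3 (a point): Centre of the red dot of the third click on the board, 131 mm from the pivot, 19 mm above the bench (fixed).
- mallet: Wooden mallet, 0.14 to 0.28 kg, lying on the stand's board in the lever's path. Origin: centre of its head's underside. Head 44 (x) by 72 (y) by 44 mm (z). Round handle, 22 mm diameter, runs from the head to x = -145 mm, axis 22 mm above the underside, overhanging the board's near edge. Mass centre about 15 mm from the head's centre, towards the handle.
- mat: Fixed cork mat on the bench, 260 mm (x) by 200 mm (y), 4 mm thick. Origin: centre of its underside.
- bit_case: Bystander: yellow plastic bit case, 110 x 75 x 35 mm, origin centre of its underside.
- tri_square: Bystander: tri-square lying flat. Origin: under the middle of the dark wood stock (18 x 105 mm along y, 16 mm high); the 150 mm steel blade runs to +x from the stock's +y end.
- saucer: Bystander: green saucer, 130 mm across, 18 mm high, origin centre of its underside.

How it is judged:
On the way:
1. the mallet lies still, let go, with its head on the cork mat, and the lever is still at rest (x of mallet in the frame of mat between -0.13 and 0.13 m and y of mallet in the frame of mat between -0.1 and 0.1 m and angle between mallet's own x axis and vertical between 1.27 and 1.87 rad and height (world z) of mallet below 0.06 m and contact force between mallet and mat above 0.3 N and linear speed of mallet below 0.03 m/s and contact force between each of the arm, the fingers and mallet below 0.1 N and value of joint lever below 0.12 rad), for 0.2 s.
At the end, for the whole second after the job is handed in: The mallet lies still and untouched, flat (its handle within 0.3 rad of level), the centre of its head over the cork mat; the lever is at its third click (joint above 0.80 rad, stop at 1.00) with the gripper's fingers bearing on it with more than 2 N (x of mallet in the frame of mat between -0.13 and 0.13 m and y of mallet in the frame of mat between -0.1 and 0.1 m and angle between mallet's own x axis and vertical between 1.27 and 1.87 rad and height (world z) of mallet below 0.06 m and contact force between mallet and mat above 0.3 N and linear speed of mallet below 0.03 m/s and contact force between each of the arm, the fingers and mallet below 0.1 N and value of joint lever above 0.8 rad and contact force between the fingers and lever above 2 N); the arm keeps its last pose, push and grip.
It fails at once if the bit case is shifted by more than 25 mm (distance of bit_case from where it was at the start of the episode above 0.025 m).
It fails at once if the tri-square is shifted by more than 25 mm (distance of tri_square from where it was at the start of the episode above 0.025 m).
It fails at once if the saucer is shifted by more than 25 mm (distance of saucer from where it was at the start of the episode above 0.025 m).
It fails at once if the mallet is dropped or thrown (faster than 0.9 m/s out of the fingers) (linear speed of mallet above 0.9 m/s and contact force between the fingers and mallet below 0.05 N).
It fails at once if the lever is pushed into the mallet instead of the mallet being cleared first (more than 8 N between them) (contact force between lever and mallet above 8 N).
It also fails if it takes over 51 s, if anything falls off the work surface, if the arm or the gripper's body presses on something with over 40 N, if the wrist force passes 120 N, or if a joint passes its speed limit or range.

### The arm

A 7-joint arm with a two-finger parallel gripper is mounted at the origin on the work surface. World frame = base frame: x ahead of the robot, y to its left, z up, the work surface at z = 0. Lengths are in m, angles in rad, forces in N, time in s.
With the tool pointing down it reaches from about 0.425 to 0.875 m from the base axis. Payload 8.4 kg.
Tool frame: the origin (TCP) lies on the centre line of the jaws, within the pads' length; the fingertips stand finger_overhang ahead of it and the grasp point (between the pads) is the TCP (finger_overhang is the distance from the TCP to the fingertips, in m); z points along the fingers, y is the line along which they close (so a half turn about z gives the same grasp; the last joint's range is limited). The gripper opens to 85 mm and grips with 20 to 120 N. Pads are 22 mm wide; open, the fingers measure 114 mm over their backs; the gripper's body (76 mm by 85 mm) begins 54 mm behind the grasp point. The pads swing forward as they close: fully open they stand 13 mm farther back than shut.
Start: joints at [1.024, 0.333, 0.04, 1.465, -0.013, 1.343, -0.059], TCP at [0.281, -0.586, 0.25] pointing down, gripper open.
Joint ranges: [-2.58, 2.58], [-0.38, 2.09], [-1.3, 1.39], [0.25, 2.4], [-1.5, 4.64], [0.08, 2.09], [-2.65, 2.65]. Speed limits (rad/s): [2.22, 2.22, 2.79, 2.79, 3.14, 3.14, 3.14].

### API

Orientations are given as a unit quaternion [x, y, z, w].
In Python, from cell import * gives the robot as it stands.
- The arm moves only by the tool move_arm, never from a script. Its argument "rows" is a list of rows, each a list of 7 numbers: the turn, a rotation vector about the tool's x, y, z each as a share of 6 degrees, from -1 to 1, then the shift along the tool's x, y, z each as a share of 0.06 m, from -1 to 1, then the opening, from -1 (shut) to 1 (fully open). In form: [[ax, ay, az, x, y, z, hand], ...]. A call has 1 to 12 rows; each row shifts and turns the commanded pose from where the row before left it, along the tool's axes as they then stand; what a row does not reach is not made up. A row lasts 1/8 s, in which the tool goes at most 62.5 mm and 10.7 degrees, less where a joint would pass 70% of its speed; a pose out of reach is approached as far as the arm can. A call with a number of a shift or a turn outside -1 to 1 is refused whole. A call with a gripper value outside its range is refused whole. The fingers move at their own pace and stop on an object; "force" is the grip in N (left out, the last holds). Time passes only in rows, so rows that do not move let the fingers close. It gives the time, the measured TCP pose, the force, the opening and the grip force at its end, in the units of the state.
- observe(): the state, without advancing time (a new reading comes with each control period).
- read_camera(name): name is "side" or "top" or "wrist"; returns a dict with "frame" (384x512x3 uint8, red, green, blue), "z_map" (384x512 float32, m along the optical axis (not along the pixel's ray), 0 where there is no reading), "fov_y" (degrees; the focal length in pixels is half the picture's height over the tangent of half this angle, whatever the lens; pixels are square), "cx", "cy" (the principal point, pixels), "xyz" and "rotation" of the camera in the world; the wrist camera has in their place "tool_from_camera" (4x4, takes a point from camera to tool coordinates, whose origin is the TCP and whose axes are the flange's). Camera axes: x right, y down, z forward; pixel columns grow to the right and rows downward; lengths in m; the calibration is good to about 2 mm. A picture is of the moment at which its call begins: read the wrist's pose just before it.
- sign_off(): hands the job in; it is judged then, once.
The state is a dict: "time": time; "joint_pos": joint angles; "joint_velocities": joint speeds; "joint_torque": joint torques, N m; "tool_pos": TCP position; "orientation": TCP orientation; "force": force on the tool from outside, world axes, zero at the start; "ft_torque": the same for the moment, N m; "gripper_width": finger opening in m; "gripper_force": force on a finger pad.
Only numpy, scipy, OpenCV 4.12 (cv2) and the standard library are available. Lean on these libraries where they do the work, as an engineer would, in place of code of your own. Each camera call takes 0.05 s, during which the arm holds its last target. There are 200 camera calls.

## Working session

There is one attempt and no reset: what is moved stays moved. The work goes in short steps, Python scripts to look and compute and a tool call to move; the robot and the scene stay as the last step left them, time stands still between calls to the robot, and variables do not carry over. Pictures are saved under pics/ and viewed, at most 10 in all, crops included, and the job is handed in when it is done.

Besides the shell and the picture viewer there is one more tool, called after "Emit:" as name(argument=value, ...) on one line, values as JSON. move_arm: Moves the arm, as the interface text tells. Its arguments: {"type":"object","properties":{"rows":{"type":"array","items":{"type":"array","items":{"type":"number","minimum":-1,"maximum":1}}},"force":{"type":"number"}},"required":["rows"]}

```bash
mkdir -p pics
python3 - <<'E'
from cell import *
import cv2,numpy as np
s=observe();print(s)
for n in("top","side"):
    c=read_camera(n);np.savez(n+".npz",**c);cv2.imwrite(f"pics/{n}.png",c["frame"][:,:,::-1]);print(n,c["xyz"],c["rotation"],c["fov_y"],c["cx"],c["cy"])
E
```

```text
{'time': 0.0, 'joint_pos': array([ 1.02379857,  0.33388523,  0.03985863,  1.46629213, -0.01340424,
        1.34331759, -0.05853126]), 'joint_velocities': array([-0.00126499,  0.00174425, -0.00054289,  0.00076493, -0.00066723,
        0.0001592 ,  0.00067298]), 'joint_torque': array([ 7.10807872e-04, -6.58554769e+01,  1.36561945e+00, -4.05565166e+01,
        1.67326187e-02,  1.24745586e-02, -5.25327357e-05]), 'tool_pos': array([ 0.2812314 , -0.58552114,  0.24942743]), 'orientation': array([ 9.75042784e-01,  2.22015538e-01, -2.30563521e-04, -7.85083475e-04]), 'force': array([1.07486216, 0.48634578, 0.13589389]), 'ft_torque': array([-0.0289521 , -0.00864257, -0.0490309 ]), 'gripper_force': 0.0, 'gripper_width': 0.08555987511663014}
top [0.29437753 0.074481   1.14372902] [ 0.70323046 -0.70272619  0.07730476 -0.0752781 ] 48.2583146159495 251.54425099457637 189.35034671605626
side [ 0.37820652 -0.7547605   1.11736605] [ 0.94032748 -0.08083848  0.03180597 -0.32899508] 47.346582703255244 254.07011000723472 184.005940364409
```

View pics/top.png

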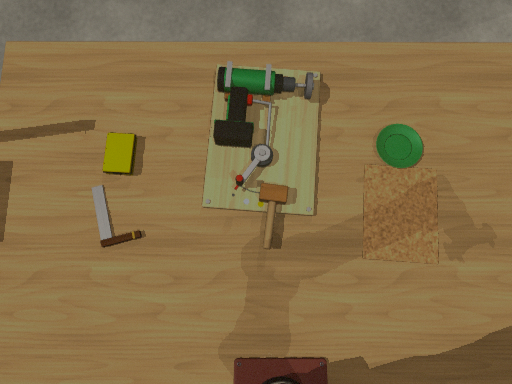

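View pics/side.png

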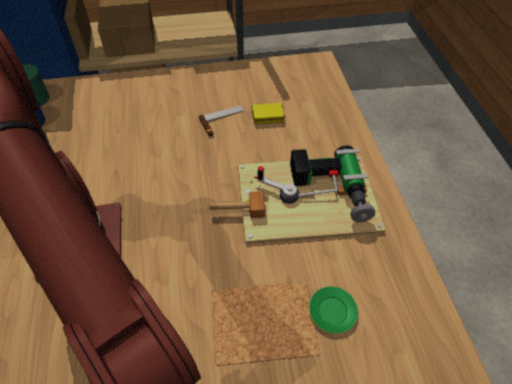

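Top view: robot at the bottom, x up. Knob's red cap is at about (239,180), pivot (262,155), mallet head (273,193), handle end (268,246), and the mat spans (363-438, 166-262). The saucer is just above the mat, and the bit case and square are on the left.

```bash
cat > h.py <<'E'
import numpy as np,cv2
from scipy.spatial.transform import Rotation as R
def load(n): return dict(np.load(n+".npz"))
def pts(c):
    f=192/np.tan(np.radians(float(c["fov_y"]))/2)
    v,u=np.mgrid[:384,:512].astype(float); z=c["z_map"]
    p=np.stack([(u-c["cx"])/f*z,(v-c["cy"])/f*z,z],-1)
    return p@R.from_quat(c["rotation"]).as_matrix().T+c["xyz"]
E
python3 - <<'E'
from h import *
c=load("top");P=pts(c);f=c["frame"];hsv=cv2.cvtColor(f,cv2.COLOR_RGB2HSV)
Z=P[...,2];H,S,V=[hsv[...,i].astype(int) for i in range(3)]
v,u=np.mgrid[:384,:512]
box=lambda a,b,d,e:(u>=a)&(u<=b)&(v>=d)&(v<=e)
def rep(n,m):
    q=P[m]; hull=cv2.minAreaRect((q[:,:2]*1000).astype(np.float32)); print(n,len(q),np.round(np.median(q,0),4),"z",np.round(np.percentile(q[:,2],[5,50,95]),3),hull)
print("bench z",np.median(Z[box(200,300,260,320)]))
for uv in [(262,155),(239,180),(273,193),(270,225),(247,201),(400,220),(285,170)]: print(uv,f[uv[1],uv[0]],hsv[uv[1],uv[0]],P[uv[1],uv[0]].round(4))
rep("board",box(195,330,60,220)&(abs(Z-.018)<.006))
rep("head",box(255,292,180,206)&(Z>.050)&(Z<.075))
rep("handle",box(255,285,206,252)&(Z>.030)&(Z<.065))
red=(((H<6)|(H>174))&(S>170)&(V>110))
n,l,st,ce=cv2.connectedComponentsWithStats(((red)&box(195,330,60,225)).astype(np.uint8))
for i in range(1,n): rep("red%s"%ce[i].round(1),l==i)
m=box(355,445,160,270)&(Z<.012)&(Z>.001)&(S>110); m=cv2.morphologyEx(m.astype(np.uint8),cv2.MORPH_OPEN,np.ones((5,5)))>0
rep("mat",m)
rep("saucer",box(370,430,115,172)&(H>50)&(H<90)&(S>120))
crop=f[140:260,190:310][:,:,::-1];cv2.imwrite("pics/crop.png",cv2.resize(crop,None,fx=5,fy=5,interpolation=cv2.INTER_CUBIC))
E
```

```text
bench z -0.0017172805480174524
(262, 155) [99 94 86] [18 33 99] [0.625  0.0439 0.0604]
(239, 180) [142  38  27] [  3 207 142] [0.5473 0.1029 0.1009]
(273, 193) [132  86  34] [ 16 189 132] [0.5224 0.0161 0.0621]
(270, 225) [146 115  71] [ 18 131 146] [0.4408 0.0241 0.0515]
(247, 201) [145 148 150] [102   8 150] [0.5098 0.0834 0.0175]
(400, 220) [140 102  57] [ 16 151 140] [ 0.4609 -0.327   0.0042]
(285, 170) [146 140  96] [ 26  87 146] [ 0.5968 -0.02    0.0132]
board 9965 [0.6387 0.007  0.0159] z [0.013 0.016 0.019] ((693.3272705078125, 39.93220520019531), (300.00408935546875, 420.83819580078125), 85.55148315429688)
head 477 [0.5234 0.0159 0.0595] z [0.055 0.059 0.063] ((518.6031494140625, 16.126197814941406), (71.8618392944336, 57.93095779418945), 81.77364349365234)
handle 365 [0.4363 0.0266 0.0466] z [0.041 0.047 0.051] ((437.5354919433594, 26.144695281982422), (21.919233322143555, 111.6849594116211), 82.75959014892578)
red[249.4  98.9] 34 [0.7808 0.0784 0.0665] z [0.064 0.066 0.07 ] ((780.5888061523438, 77.04422760009766), (23.637853622436523, 8.110320091247559), 0.05543597787618637)
red[239.  177.5] 26 [0.5538 0.103  0.101 ] z [0.098 0.101 0.104] ((554.2938232421875, 102.1525650024414), (14.131570816040039, 12.822259902954102), 60.086997985839844)
red[236.2 187. ] 6 [0.5408 0.1107 0.0512] z [0.049 0.051 0.871] ((418.5655212402344, 94.87078857421875), (251.63284301757812, 5.875248432159424), 7.986380100250244)
mat 35 [ 0.6218 -0.3348  0.0076] z [0.005 0.008 0.011] ((621.5481567382812, -335.06201171875), (19.823230743408203, 13.795028686523438), 89.28356170654297)
saucer 1585 [ 0.6699 -0.3394  0.0077] z [-0.     0.008  0.016] ((496.37738037109375, -161.2252197265625), (125.34310150146484, 619.4806518554688), 44.39223098754883)
```

View pics/crop.png

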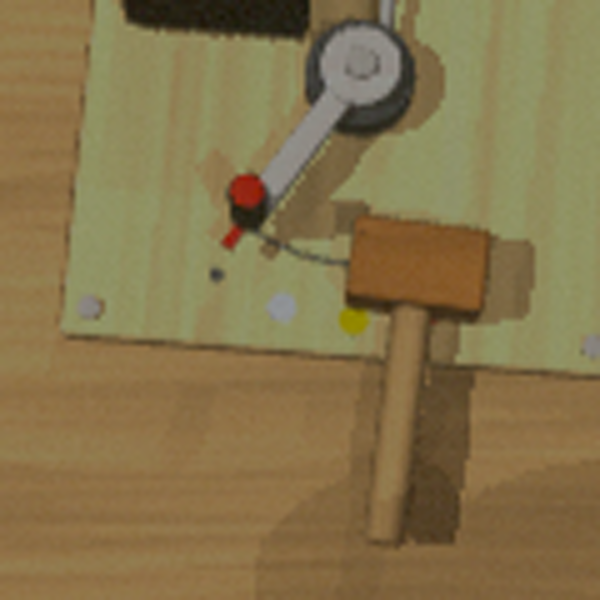

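```bash
cat >> h.py <<'E'
def plan(s,tgt,yaw=None):
    "shift to tgt in present tool axes (m), turn about tool z (deg) to bring tool x to world angle yaw"
    r=R.from_quat(s["orientation"]); d=r.inv().apply(np.array(tgt)-s["tool_pos"])
    x=r.as_matrix()[:,0]; a=np.degrees(np.arctan2(x[1],x[0]))
    print("pos",s["tool_pos"].round(4),"yaw",a.round(2),"tilt",r.as_matrix()[2].round(3),"shift mm",(d*1000).round(1),"units",(d/.06).round(3))
    if yaw is not None: print("turn az deg",-((yaw-a+180)%360-180))
E
python3 - <<'E'
from h import *
import cell
print([ (n,getattr(cell,n)) for n in dir(cell) if not n.startswith("__")])
c=load("top");P=pts(c);f=c["frame"];Z=P[...,2];v,u=np.mgrid[:384,:512]
g=cv2.GaussianBlur(f,(5,5),0).astype(int)
hsv=cv2.cvtColor(f,cv2.COLOR_RGB2HSV)
# mat: local height above bench, smoothed
zs=cv2.medianBlur(Z.astype(np.float32),5)
m=((zs>.0015)&(zs<.012)&(u>350)&(u<450)&(v>172)&(v<275)).astype(np.uint8)
m=cv2.morphologyEx(m,cv2.MORPH_OPEN,np.ones((7,7)));n,l,st,ce=cv2.connectedComponentsWithStats(m)
i=1+st[1:,4].argmax();print("mat",st[i],cv2.minAreaRect((P[l==i][:,:2]*1000).astype(np.float32)))
hd=(Z>.0575)&(Z<.075)&(u>255)&(u<292)&(v>180)&(v<206); q=P[hd];print("headtop",cv2.minAreaRect((q[:,:2]*1000).astype(np.float32)))
ha=(Z>.030)&(Z<.065)&(u>255)&(u<285)&(v>206)&(v<252); q=P[ha]
for x0 in np.arange(.39,.49,.02):
    w=q[abs(q[:,0]-x0)<.01]; print(x0.round(2),(w[:,1].min()+w[:,1].max())/2*1000,len(w))
print("handle end x",q[:,0].min())
s=(Z>.003)&(cv2.inRange(hsv,(50,120,30),(90,255,255))>0)&(u>370)&(u<430)&(v>115)&(v<180);n,l,st,ce=cv2.connectedComponentsWithStats(s.astype(np.uint8));i=1+st[1:,4].argmax();print("saucer",cv2.minEnclosingCircle((P[l==i][:,:2]*1000).astype(np.float32)))
plan(cell.observe(),(.486,.020,.25),-7.2)
E
```

```text
[('PlanningError', <class 'cell.PlanningError'>), ('finger_overhang', 0.019), ('observe', <function make.<locals>.<lambda> at 0x7ff0d5a84f40>), ('read_camera', <function make.<locals>.drawn_camera at 0x7ff0d5a84a40>), ('sign_off', <function connect.<locals>.done at 0x7ff0d5a844a0>)]
mat [410 235  12  16 138] ((401.0554504394531, -364.0367736816406), (40.40864181518555, 32.65986633300781), 0.35266053676605225)
headtop ((525.156982421875, 14.885360717773438), (70.30240631103516, 43.49775314331055), 82.04259490966797)
0.39 31.67058148240279 61
0.41 30.20741073689773 67
0.43 27.50714366194786 68
0.45 24.5745289516 66
0.47 21.908162025767215 61
handle end x 0.38235938100618333
saucer ((502.4224853515625, -155.30697631835938), 309.97625732421875)
pos [ 0.2812 -0.5856  0.2495] yaw 25.66 tilt [-0.    -0.002 -1.   ] shift mm [ 4.468e+02 -4.572e+02  1.000e-01] units [ 7.446e+00 -7.620e+00  2.000e-03]
turn az deg 32.85559330841707
```

Emit:
move_arm(rows=[[0,0,0.924,0,0,0,1],[0,0,0.924,0,0,0,1],[0,0,0.924,0,0,0,1],[0,0,0.924,0,0,0,1],[0,0,0.924,0,0,0,1],[0,0,0.924,0,0,0,1],[0,0,0,0.12,-0.6,0,1],[0,0,0,0.12,-0.6,0,1],[0,0,0,0.12,-0.6,0,1],[0,0,0,0.12,-0.6,0,1],[0,0,0,0.12,-0.6,0,1],[0,0,0,0.12,-0.6,0,1]], force=60)

```text
time: 1.6
tool_pos: [0.353, -0.3762, 0.25]
orientation: [0.998, -0.066, -0.0, -0.0]
force: [0.9, 0.8, 0.5]
gripper_width: 0.0852
gripper_force: 0.0
```

Emit:
move_arm(rows=[[0,0,0,0.12,-0.65,0,1],[0,0,0,0.12,-0.65,0,1],[0,0,0,0.12,-0.65,0,1],[0,0,0,0.12,-0.65,0,1],[0,0,0,0.12,-0.65,0,1],[0,0,0,0.12,-0.65,0,1],[0,0,0,0.12,-0.65,0,1],[0,0,0,0.12,-0.65,0,1],[0,0,0,0.12,-0.65,0,1],[0,0,0,0.12,-0.65,0,1],[0,0,0,0,0,0,1],[0,0,0,0,0,0,1]])

```text
time: 3.1
tool_pos: [0.4755, -0.0011, 0.25]
orientation: [0.998, -0.066, -0.0, 0.0]
force: [0.7, -0.6, 0.8]
gripper_width: 0.0851
gripper_force: 0.0
```

Run:
```python
from h import *
import cell
s=cell.observe();plan(s,(.4834,.0205,.044),-7.6);print(s["time"],s["joint_pos"].round(2),s["force"].round(1))
c=cell.read_camera("wrist");cv2.imwrite("pics/w1.png",c["frame"][:,:,::-1]);print(c["tool_from_camera"])
```

```text
pos [ 0.4755 -0.0011  0.25  ] yaw -7.62 tilt [-0.001  0.    -1.   ] shift mm [  5.1 -22.6 206. ] units [ 0.085 -0.376  3.433]
turn az deg -0.02364868013913224
3.1 [ 0.35  0.   -0.44  1.85  0.    1.29 -1.79] [ 0.7 -0.6  0.8]
[[ 1.04836023e-03 -9.57152696e-01 -2.89581797e-01  7.19024694e-02]
 [ 9.99999146e-01  7.77351641e-04  1.05087792e-03 -6.86896262e-04]
 [-7.80743749e-04 -2.89582651e-01  9.57152693e-01 -1.23362503e-01]
 [ 0.00000000e+00  0.00000000e+00  0.00000000e+00  1.00000000e+00]]
```

View pics/w1.png

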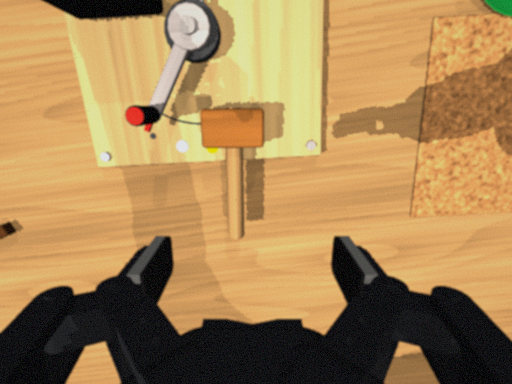

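The wrist view shows the handle straight at column 235, left of the jaw centre (252), which agrees with the computed -22 mm shift. The mat is at the right edge.

Emit:
move_arm(rows=[[0,0,0,0.085,-0.376,0,1],[0,0,0,0,0,0.5,1],[0,0,0,0,0,0.6,1],[0,0,0,0,0,0.6,1],[0,0,0,0,0,0.6,1],[0,0,0,0,0,0.5,1],[0,0,0,0,0,0.3,1],[0,0,0,0,0,0.2,1],[0,0,0,0,0,0.13,1],[0,0,0,0,0,0,1],[0,0,0,0,0,0,1]])

```text
time: 4.53
tool_pos: [0.4843, 0.0212, 0.0451]
orientation: [0.998, -0.066, 0.0, -0.0]
force: [-0.4, -0.4, 0.1]
gripper_width: 0.0849
gripper_force: 0.0
```

Emit:
move_arm(rows=[[0,0,0,0,0,0,0],[0,0,0,0,0,0,-0.4],[0,0,0,0,0,0,-1],[0,0,0,0,0,0,-1],[0,0,0,0,0,0,-1],[0,0,0,0,0,0,-1],[0,0,0,0,0,0,-1],[0,0,0,0,0,0,-1]])

```text
time: 5.52
tool_pos: [0.4839, 0.0212, 0.0447]
orientation: [0.998, -0.066, -0.0, 0.0]
force: [-2.2, -1.2, 4.7]
gripper_width: 0.02
gripper_force: 58.5
```

Emit:
move_arm(rows=[[0,0,0,0,0,-0.1,-1],[0,0,0,0,0,-0.2,-1],[0,0,0,0,0,-0.3,-1],[0,0,0,0,0,-0.4,-1],[0,0,0,0,0,-0.4,-1],[0,0,0,0,0,-0.4,-1],[0,0,0,0,0,-0.4,-1],[0,0,0,0,0,-0.2,-1],[0,0,0,0,0,-0.1,-1],[0,0,0,0,0,0,-1],[0,0,0,0,0,0,-1]])

```text
time: 6.9
tool_pos: [0.4834, 0.0212, 0.1937]
orientation: [0.998, -0.066, -0.001, -0.0]
force: [-0.1, 0.9, -1.6]
gripper_width: 0.0199
gripper_force: 58.7
```

Run:
```python
from h import *
import cell
s=cell.observe();plan(s,(.45,-.325,.195),-7.6);print(s["time"],s["force"].round(1),s["ft_torque"].round(2))
c=cell.read_camera("wrist");cv2.imwrite("pics/w2.png",c["frame"][:,:,::-1])
t=load("top");f=192/np.tan(np.radians(float(t["fov_y"]))/2);M=R.from_quat(t["rotation"]).as_matrix()
for u,v in [(364,166),(437,168),(438,262),(363,261)]:
    d=M@[(u-t["cx"])/f,(v-t["cy"])/f,1];print((t["xyz"]+d*(.004-t["xyz"][2])/d[2]).round(3))
```

```text
pos [0.4834 0.0212 0.1937] yaw -7.61 tilt [-0.001  0.    -1.   ] shift mm [ 12.7 347.6  -1.3] units [ 0.211  5.793 -0.021]
turn az deg -0.0056064307083261156
6.9 [-0.1  0.9 -1.6] [ 0.    0.03 -0.02]
[ 0.611 -0.239  0.004]
[ 0.605 -0.44   0.004]
[ 0.35  -0.419  0.004]
[ 0.352 -0.222  0.004]
```

View pics/w2.png

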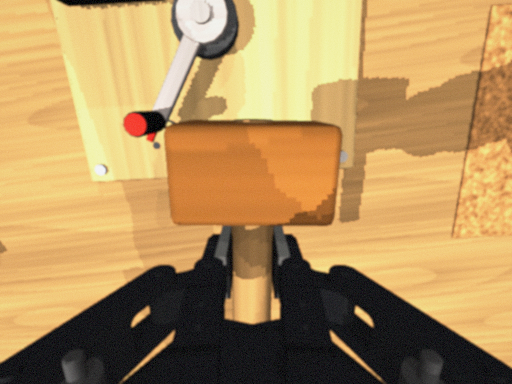

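The wrist view shows the mallet level in the jaws with its head at (255,173), and the lever untouched.

Emit:
move_arm(rows=[[0,0,0,0,0.2,0,-1],[0,0,0,0.02,0.4,0,-1],[0,0,0,0.02,0.6,0,-1],[0,0,0,0.02,0.6,0,-1],[0,0,0,0.02,0.7,0,-1],[0,0,0,0.02,0.7,0,-1],[0,0,0,0.02,0.7,0,-1],[0,0,0,0.02,0.6,0,-1],[0,0,0,0.02,0.6,0,-1],[0,0,0,0,0.4,0,-1],[0,0,0,0,0.2,0,-1],[0,0,0,0,0.1,0,-1]])

```text
time: 8.45
tool_pos: [0.447, -0.3253, 0.1942]
orientation: [0.998, -0.067, -0.0, -0.0]
force: [0.3, -0.3, -1.6]
gripper_width: 0.0203
gripper_force: 58.8
```

Emit:
move_arm(rows=[[0,0,0,0,0,0.2,-1],[0,0,0,0,0,0.4,-1],[0,0,0,0,0,0.5,-1],[0,0,0,0,0,0.5,-1],[0,0,0,0,0,0.4,-1],[0,0,0,0,0,0.25,-1],[0,0,0,0,0,0.12,-1],[0,0,0,0,0,0,-1],[0,0,0,0,0,0,-1]])

```text
time: 9.57
tool_pos: [0.4479, -0.3253, 0.0532]
orientation: [0.998, -0.066, 0.001, 0.0]
force: [0.4, 0.1, -0.9]
gripper_width: 0.0203
gripper_force: 58.7
```

Emit:
move_arm(rows=[[0,0,0,0,0,0.2,-1],[0,0,0,0,0,0.08,-1],[0,0,0,0,0,0.05,-1],[0,0,0,0,0,0.03,-1],[0,0,0,0,0,0,-1],[0,0,0,0,0,0,-1]])

```text
time: 10.32
tool_pos: [0.4472, -0.325, 0.0309]
orientation: [0.998, -0.066, -0.0, -0.0]
force: [-3.3, 2.3, 2.7]
gripper_width: 0.0198
gripper_force: 59.1
```

Emit:
move_arm(rows=[[0,0,0,0,0,0,-0.4],[0,0,0,0,0,0,-0.2],[0,0,0,0,0,0,0.2],[0,0,0,0,0,0,0.4],[0,0,0,0,0,0,0.4],[0,0,0,0,0,0,0.4],[0,0,0,0,0,-0.2,0.4],[0,0,0,0,0,-0.5,0.4],[0,0,0,0,0,-0.7,0.4],[0,0,0,0,0,-0.7,0.4],[0,0,0,0,0,-0.7,0.4],[0,0,0,0,0,-0.2,0.4]])

```text
time: 11.82
tool_pos: [0.4484, -0.3256, 0.2146]
orientation: [0.998, -0.066, 0.002, 0.001]
force: [1.3, -0.7, -0.1]
gripper_width: 0.0597
gripper_force: 0.0
```

Run:
```python
from h import *
import cell
s=cell.observe();plan(s,(.553,.103,.2),-36);print(s["time"],s["joint_pos"].round(2),s["gripper_width"])
c=cell.read_camera("wrist");cv2.imwrite("pics/w3.png",c["frame"][:,:,::-1])
```

```text
pos [ 0.4484 -0.3256  0.2146] yaw -7.61 tilt [ 0.005  0.002 -1.   ] shift mm [  46.8 -438.8   13.8] units [ 0.78  -7.313  0.231]
turn az deg 28.391824105908825
11.825 [ 0.69  0.17 -0.16  1.75  0.03  1.22 -1.18] 0.05966396143071819
```

View pics/w3.png

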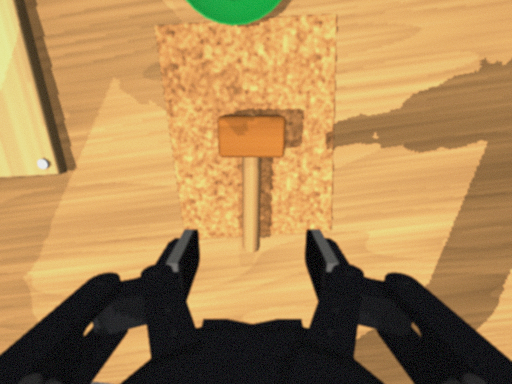

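The wrist view shows the mallet lying flat with its head at (252,136), well inside the mat (157-336, 15-238), and the saucer is untouched.

Emit:
move_arm(rows=[[0,0,0.69,0,0,0,0.4],[0,0,0.69,0,0,0,0.4],[0,0,0.69,0,-0.2,0,0.4],[0,0,0,-0.09,-0.7,0,0.4],[0,0,0,-0.09,-0.8,0,0.4],[0,0,0,-0.09,-0.8,0,0.4],[0,0,0,-0.09,-0.8,0,0.4],[0,0,0,-0.09,-0.8,0,0.4],[0,0,0,-0.09,-0.8,0,0.4],[0,0,0,-0.09,-0.8,0,0.4],[0,0,0,-0.09,-0.8,0,0.4],[0,0,0,-0.08,-0.7,0,0.4]])

```text
time: 13.38
tool_pos: [0.5489, 0.0993, 0.2098]
orientation: [0.985, -0.174, -0.001, 0.0]
force: [1.4, -0.3, -0.2]
gripper_width: 0.0597
gripper_force: 0.0
```

Run:
```python
from h import *
import cell
s=cell.observe();plan(s,(.553,.103,.08),-20);print(s["time"],s["joint_pos"].round(2),s["gripper_width"])
c=cell.read_camera("wrist");hsv=cv2.cvtColor(c["frame"],cv2.COLOR_RGB2HSV)
m=cv2.inRange(hsv,(0,180,90),(5,255,255))|cv2.inRange(hsv,(175,180,90),(180,255,255))
f=192/np.tan(np.radians(float(c["fov_y"]))/2);T=c["tool_from_camera"];M=R.from_quat(s["orientation"])
n,l,st,ce=cv2.connectedComponentsWithStats(m)
for i in range(1,n):
    if st[i,4]<15: continue
    d=M.apply(T[:3,:3]@[(ce[i][0]-c["cx"])/f,(ce[i][1]-c["cy"])/f,1]);o=s["tool_pos"]+M.apply(T[:3,3])
    print(ce[i].round(1),st[i],(o+d*(.103-o[2])/d[2]).round(4),c["z_map"][int(ce[i][1]),int(ce[i][0])])
```

```text
pos [0.5489 0.0993 0.2098] yaw -19.99 tilt [-0.001  0.    -1.   ] shift mm [  2.7  -4.9 129.8] units [ 0.045 -0.082  2.163]
turn az deg 0.008799265384141108
13.375 [ 0.17  0.21 -0.48  1.73  0.1   1.23 -2.26] 0.05971573643347567
[334.1 175.6] [329 171  11  11  93] [0.5378 0.0268 0.103 ] 0.3242025
[245.8 186.7] [237 178  19  19 289] [0.5547 0.1029 0.103 ] 0.23897588
```

Measured knob cap is (0.555, 0.103) and red dot about (0.509, 0.009). Both match the stand geometry.

Emit:
move_arm(rows=[[0,0,0,0.068,-0.088,0.1,0.4],[0,0,0,0,0,0.4,0.4],[0,0,0,0,0,0.5,0.4],[0,0,0,0,0,0.5,0.4],[0,0,0,0,0,0.4,0.4],[0,0,0,0,0,0.2,0.4],[0,0,0,0,0,0.06,0.4],[0,0,0,0,0,0,0.4]], force=40)

```text
time: 14.42
tool_pos: [0.5554, 0.1009, 0.0816]
orientation: [0.985, -0.174, 0.0, -0.0]
force: [1.0, 0.1, 0.4]
gripper_width: 0.0598
gripper_force: 0.0
```

Emit:
move_arm(rows=[[0,0,0,0,0,0,0],[0,0,0,0,0,0,-0.3],[0,0,0,0,0,0,-1],[0,0,0,0,0,0,-1],[0,0,0,0,0,0,-1],[0,0,0,0,0,0,-1]])

```text
time: 15.18
tool_pos: [0.5555, 0.1019, 0.0817]
orientation: [0.985, -0.174, 0.001, -0.0]
force: [1.1, 4.4, 5.1]
gripper_width: 0.0194
gripper_force: 39.6
```

Run:
```python
from h import *
import cell
s=cell.observe();plan(s,(.553,.103,.08),-20);print(s["time"],s["gripper_width"],s["force"].round(1))
# arc rows: turn n*daz, lever angle from radial of present position about pivot
p=np.array([.6335,.0446]);d=s["tool_pos"][:2]-p;r=np.hypot(*d);a0=np.arctan2(d[1],d[0]);print("r",r,"value",a0-2.514)
N=16;a1=2.514+.92;yaw=np.arctan2(*R.from_quat(s["orientation"]).as_matrix()[[1,0],0]);yend=np.radians(15)
for i in range(N):
    b0,b1=a0+(a1-a0)*i/N,a0+(a1-a0)*(i+1)/N; y=yaw+(yend-yaw)*i/N
    w=r*np.array([np.cos(b1)-np.cos(b0),np.sin(b1)-np.sin(b0)])
    print(np.round([np.degrees(-(yend-yaw)/N)/6,w@[np.cos(y),np.sin(y)]/.06,w@[np.sin(y),-np.cos(y)]/.06],3))
```

```text
pos [0.5555 0.1019 0.0817] yaw -20.0 tilt [ 0.001 -0.001 -1.   ] shift mm [-2.7 -0.2  1.7] units [-0.045 -0.004  0.028]
turn az deg 0.0027336825337727078
15.175 0.01935850927902945 [1.1 4.4 5.1]
r 0.09680428396999703 value -0.005453235786281763
[-0.365 -0.024  0.09 ]
[-0.365 -0.022  0.091]
[-0.365 -0.02   0.091]
[-0.365 -0.018  0.092]
[-0.365 -0.016  0.092]
[-0.365 -0.015  0.092]
[-0.365 -0.013  0.092]
[-0.365 -0.011  0.093]
[-0.365 -0.009  0.093]
[-0.365 -0.007  0.093]
[-0.365 -0.005  0.093]
[-0.365 -0.004  0.093]
[-0.365 -0.002  0.093]
[-0.365  0.     0.093]
[-0.365  0.002  0.093]
[-0.365  0.004  0.093]
```

Emit:
move_arm(rows=[[0,0,-0.365,-0.024,0.091,0,-1],[0,0,-0.365,-0.022,0.092,0,-1],[0,0,-0.365,-0.02,0.092,0,-1],[0,0,-0.365,-0.018,0.093,0,-1],[0,0,-0.365,-0.016,0.093,0,-1],[0,0,-0.365,-0.015,0.093,0,-1],[0,0,-0.365,-0.013,0.094,0,-1],[0,0,-0.365,-0.011,0.094,0,-1]])

```text
time: 16.18
tool_pos: [0.5377, 0.0626, 0.0817]
orientation: [1.0, -0.02, 0.001, -0.001]
force: [0.6, 10.9, 5.0]
gripper_width: 0.019
gripper_force: 39.8
```

Emit:
move_arm(rows=[[0,0,-0.365,-0.009,0.094,0,-1],[0,0,-0.365,-0.007,0.094,0,-1],[0,0,-0.365,-0.005,0.094,0,-1],[0,0,-0.365,-0.004,0.094,0,-1],[0,0,-0.365,-0.002,0.094,0,-1],[0,0,-0.365,0,0.094,0,-1],[0,0,-0.365,0.002,0.094,0,-1],[0,0,-0.365,0.004,0.094,0,-1],[0,0,0,0,0,0,-1],[0,0,0,0,0,0,-1]])

```text
time: 17.42
tool_pos: [0.5388, 0.0168, 0.0814]
orientation: [0.991, 0.132, -0.001, -0.001]
force: [-8.4, 7.4, 13.1]
gripper_width: 0.0189
gripper_force: 40.6
```

```bash
cat > chk.py <<'E'
from h import *
import cell
s=cell.observe();p=np.array([.6335,.0446]);d=s["tool_pos"][:2]-p
plan(s,(p[0]+.097*np.cos(3.434),p[1]+.097*np.sin(3.434),.08),15);print(s["time"],s["gripper_width"],s["gripper_force"],s["force"].round(1),"r",np.hypot(*d),"value",np.arctan2(d[1],d[0])%6.2832-2.514)
E
python3 chk.py
python3 - <<'E'
import cell,cv2
for n in("side","top"):
    f=cell.read_camera(n)["frame"][:,:,::-1];cv2.imwrite(f"pics/{n}2.png",cv2.resize(f[110:350,180:440] if n=="side" else f[130:270,190:450],None,fx=2.3,fy=2.3,interpolation=cv2.INTER_CUBIC))
E
```

```text
pos [0.5388 0.0168 0.0814] yaw 15.14 tilt [-0.002 -0.002 -1.   ] shift mm [1.7 0.7 1.4] units [0.029 0.011 0.024]
turn az deg 0.13563250749982103
17.425 0.018909040386763918 40.606200098991394 [-8.4  7.4 13.1] r 0.09871128574789727 value 0.912847236784406
```

View pics/side2.png

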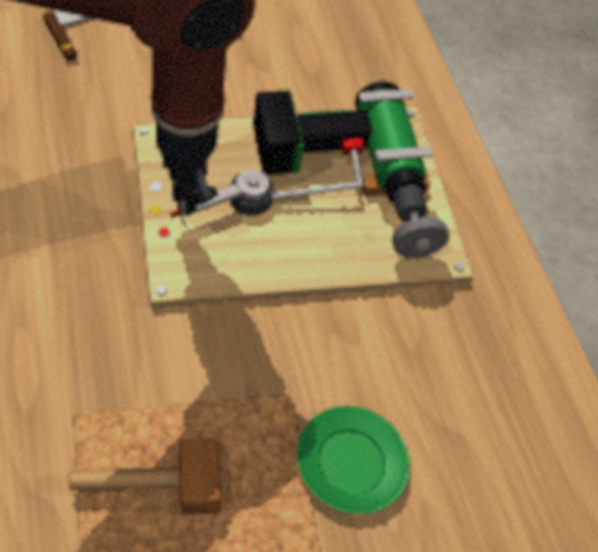

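View pics/top2.png

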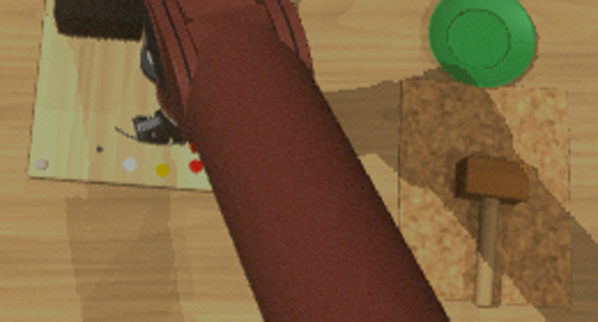

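The lever is gripped at about 0.91 rad: its red tip (194,147) lines up with the red dot (196,166) in the top view. The mallet lies flat on the mat, so I'm handing in.

```bash
python3 chk.py; python3 -c "
from cell import *
print(sign_off())"
```

```text
pos [0.5387 0.0168 0.0814] yaw 15.14 tilt [-0.003 -0.002 -1.   ] shift mm [1.8 0.7 1.4] units [0.029 0.011 0.024]
turn az deg 0.1391501063440046
17.525 0.019045970416743517 40.59590935707092 [-9.2  7.3 13.7] r 0.0987327490274512 value 0.9125913590187582
the job is handed in; nothing more can be done
None
```

I handed the job in at about 17.5 s, with the mallet lying flat on the cork mat and the lever gripped by its knob at the third click (about 0.91 rad); the bit case, tri-square and saucer were left alone, and the hand-in call returned no verdict.

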